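# Open the lockable filler cap of a drinks dispenser

### The arm

A 6-joint arm with a two-finger parallel gripper is mounted at the origin on a cart in front of the work surface, level with it; the furniture and walls round the work are solid. World frame = base frame: x ahead of the robot, y to its left, z up, the work surface at z = 0. Lengths are in m, angles in rad, forces in N, time in s.
With the tool pointing down it reaches from about 0.35 to 0.975 m from the base axis. Payload 17.4 kg.
Tool frame: the origin (TCP) lies between the finger pads; the fingertips stand 14 mm ahead of it and the grasp point (between the pads) lies 5 mm behind it (arm.finger_overhang is the z of the fingertips in the tool frame, in m); z points along the fingers, y is the line along which they close (so a half turn about z gives the same grasp; the last joint's range is limited). The gripper opens to 85 mm and grips with 20 to 120 N. Pads are 22 mm wide; open, the fingers measure 114 mm over their backs; the gripper's body (76 mm by 85 mm) begins 54 mm behind the grasp point. The pads swing forward as they close: fully open they stand 13 mm farther back than shut.
Start: joints at [1.102, 0.116, 1.442, -0, 1.584, -0.038], TCP at [0.282, 0.613, 0.245] pointing down, gripper open.
Joint ranges: [-2.83, 2.83], [-0.83, 2.19], [0.07, 2.5], [-1.14, 4.28], [0.01, 3], [-2.97, 2.97]. Speed limits (rad/s): [1.89, 1.89, 2.22, 3.14, 3.14, 3.14].

### API

Orientations are given as [roll, pitch, yaw] about the fixed x, y, z axes, in that order (R = Rz(yaw) Ry(pitch) Rx(roll)).
In Python, from rig import arm, optics, ticket gives the robot as it stands.
- The arm moves only by the tool apply_moves, never from a script. Its argument "commands" is a list of rows, each an object of numbers: "x", "y", "z": the shift along the world's x, y, z in m; "twist": the turn about the world's z in rad; "fingers": the closure in counts, from 0 (fully open) to 255 (shut). In form: [{"x": .., "y": .., "z": .., "twist": .., "fingers": ..}, ...]. A call has 1 to 12 rows; each row is the pose to reach, as a shift and turn from the pose commanded when the call began; what a row does not reach only later rows make up. A row lasts 1/10 s, in which the tool goes at most 50 mm and 8.59 degrees, less where a joint would pass 70% of its speed; a pose out of reach is approached as far as the arm can. A call with a gripper value outside its range is refused whole. The fingers move at their own pace and stop on an object; "squeeze" is the grip in N (left out, the last holds). Time passes only in rows, so rows that repeat a pose let the fingers close. It gives the time, the measured TCP pose, the force, the opening and the grip force at its end, in the units of the state.
- arm.sense(): the state, without advancing time (a new reading comes with each control period).
- optics.read_camera(name): name is "scene" or "side" or "wrist"; returns (picture, depth): 480x640x3 uint8, red, green, blue; 480x640 float32, m along the optical axis (not along the pixel's ray), 0 where there is no reading.
- optics.camera_model(name): a dict with "K" (3x3 intrinsics, pixels), "R" (3x3) and "t" (3): a world point X has camera coordinates R X + t. Camera axes: x right, y down, z forward; pixel columns grow to the right and rows downward; lengths in m; the calibration is good to about 2 mm. A picture is of the moment at which its call begins: read the wrist's pose just before it. camera_model takes no time and is no camera call; for the wrist camera it gives the pose at the moment of the call.
- ticket.hand_in(): hands the job in; it is judged then, once.
The state is a dict: "time": time; "qpos": joint angles; "qd": joint speeds; "tau": joint torques, N m; "tcp_pos": TCP position; "eef_rot": TCP orientation; "ft_force": force on the tool from outside, world axes, zero at the start; "moment": the same for the moment, N m; "opening": finger opening in m; "grip_force": force on a finger pad.
Only numpy, scipy, OpenCV 4.12 (cv2) and the standard library are available. Lean on these libraries where they do the work, as an engineer would, in place of code of your own. Each camera call takes 0.05 s, during which the arm holds its last target. There are 200 camera calls.

### The job

Open the steel drinks dispenser for refilling: fold the steel locking tab on its red filler cap up off the staple, unscrew the cap anticlockwise by feel until it is free, then lift it off and stand it right way up in the small steel tray. Do not force it: no twisting while the tab is locked down, no pulling while the thread still holds, no wrenching against the end stop. Set the cap down gently and leave everything else where it is.

Things in the scene. Friction and masses are not known exactly. Their poses are not given: they have to be found in the camera images.
- dispenser: Steel drinks dispenser, 177 mm across, on three short legs, fixed; black lid with a flat deck 165 mm above its origin, tap at its front (its -x side), a handle on each side. Origin: centre of its underside, on the worktop; z up. The cap sits on the vertical axis through it.
- staple_top (a point): Top of the steel staple, an upright post 5 mm wide and 7 mm deep (along the dispenser's x) on the deck, 43 mm in front of the cap's axis; it ends 38 mm above the deck. The folded-down tab's window sits over it and so locks the cap against turning.
- cap: Red ribbed screw cap, 59 mm across, 20.5 mm tall to its flat top, 0.08 to 0.13 kg with its tab; loose, held by the thread. Origin: centre of its lower edge; z up its axis; -x is the side to which the tab folds. It starts 1 to 4 mm above the deck. It covers a neck 50 mm across and 22 mm tall with 1.5 mm of play all round. Contact forces between it (with tab) and the dispenser, seal and thread (15 to 20 N) included, must stay under 45 N.
- cap_top (a point): Centre of the cap's flat top. Three inner lugs run under sloping ledges: turned anticlockwise (seen from above) the cap rises 3 mm per rad, against about 0.2 N m of friction. It comes free after 0.4 to 1.3 rad, which differs each time and is hidden; 0.15 rad further the lugs meet solid end stops and the moment climbs steeply. Between the two it lifts straight off; a springy seal pushes it up with 5 to 10 N.
- tab_nose (a point): Centre of the free end of the steel tab, 54.5 mm from the hinge line; the tab is 58.5 mm long, 24 wide, 8 thick, with a 12 mm wide window 36 to 50 mm from the hinge. Folded down, the nose overhangs the cap's rim to the front, about 28 mm above the deck, 3.5 mm of play round the staple, and can be pinched by its two sides; folded up, it stands above the middle of the cap.
- tab_hinge (a point): Point on the tab's hinge line, on the cap's axis, 26 mm above the cap's origin. The hinge line is the cap's y axis; the two ears that hold it are 34 mm over their outsides and reach 31 mm above the cap's origin.
- tab (a joint): Angle of the tab: 0 folded down flat over the staple, 1.57 upright, 1.7 its limit; 0 to 0.1 at the start. The hinge is stiff (0.05 N m), so the tab stays where it is left.
- tray: Square steel tray, 150x150x14 mm, floor 3 mm thick, walls 3 mm thick, fixed. Origin: centre of its underside, on the worktop.
- jigger: Bystander: double steel measure, 43 mm across, 78 tall; loose. Origin: centre of its underside.
- clear_cup: Bystander: clear plastic cup standing on its mouth, 91 mm across, 106 tall; loose. Origin: centre of its underside.
- spice_jar: Bystander: spice jar with a green label and black lid, 40 mm across, 105 tall; loose. Origin: centre of its underside.
- portion_cups: Bystander: short stack of clear portion cups, 65 mm across, 55 tall; loose. Origin: centre of its underside.
- cutter: Bystander: yellow box cutter, blade in, lying flat, 142x21x19 mm; loose. Origin: centre of its underside.
- marker: Bystander: white and black felt marker lying flat, 138 mm long, 18 thick; loose. Origin: centre of its underside.

How it is judged:
On the way, in this order (a step that is already met when the one before it is completed fails the run):
1. the tab is folded up (over 1.2 rad) while the cap is still screwed down (value of joint tab above 1.2 rad and z of cap in the frame of dispenser below 0.172 m and angle between the x axis of cap and the x axis of dispenser, either way round below 0.25 rad), for 0.2 s.
2. the cap has been unscrewed by at least 0.35 rad on its neck (angle between the x axis of cap and the x axis of dispenser, either way round above 0.35 rad and z of cap in the frame of dispenser below 0.18 m and horizontal distance between cap and dispenser below 0.008 m), for 0.2 s.
At the end, for the whole second after the job is handed in: The cap stands at rest on the tray's floor, right way up (within 0.15 rad), its axis within 62 mm of the tray's centre. The tab may be up or down (horizontal distance between cap and tray below 0.062 m and z of cap in the frame of tray below 0.008 m and angle between cap's own z axis and vertical below 0.15 rad and linear speed of cap below 0.02 m/s); the robot touches nothing.
It fails at once if the cap or its tab is forced: over 45 N of contact force in all between it and the dispenser (contact force between cap and dispenser above 45 N).
It fails at once if the cap is dropped or banged: more than 40 N between it and the tray (contact force between cap and tray above 40 N).
It fails at once if a bystander (jigger, cup, spice jar, portion cups, cutter, marker) is shifted by over 30 mm or knocked over (distance of any of jigger, clear_cup, spice_jar, portion_cups, cutter, marker from where it was at the start of the episode above 0.03 m or angle between any of jigger, clear_cup, spice_jar, portion_cups's own z axis and vertical above 0.5 rad).
It also fails if it takes over 72 s, if anything falls off the work surface, if the arm or the gripper's body presses on something with over 40 N, if the wrist force passes 120 N, or if a joint passes its speed limit or range.

## Working session

There is one attempt and no reset: what is moved stays moved. The work goes in short steps, Python scripts to look and compute and a tool call to move; the robot and the scene stay as the last step left them, time stands still between calls to the robot, and variables do not carry over. Pictures are saved under pics/ and viewed, at most 10 in all, crops included, and the job is handed in when it is done.

Besides the shell and the picture viewer there is one more tool, called after ">>>" by a JSON object that holds its "op" and its "data". apply_moves: Moves the arm, as the interface text tells. Its arguments: {"type":"object","properties":{"commands":{"type":"array","items":{"type":"object","properties":{"x":{"type":"number"},"y":{"type":"number"},"z":{"type":"number"},"twist":{"type":"number"},"fingers":{"type":"number"}}}},"squeeze":{"type":"number"}},"required":["commands"]}

```bash
mkdir -p pics; ls; cat > h.py <<'E'
from rig import arm, optics, ticket
import numpy as np, cv2
def snap(n,f):
    m=optics.camera_model(n); p,d=optics.read_camera(n)
    cv2.imwrite(f'pics/{f}.png',p[:,:,::-1]); np.savez(f'pics/{f}.npz',p=p,d=d,K=m['K'],R=m['R'],t=m['t'])
    return p,d,m
def load(f): return np.load(f'pics/{f}.npz')
def cloud(f):
    m=load(f); d=m['d']; v,u=np.mgrid[:480,:640]
    c=np.stack([u*d,v*d,d],-1)@np.linalg.inv(m['K']).T
    return (c-m['t'])@m['R'], d>0, m['p']
def tri(obs):
    A=[]
    for f,u,v in obs:
        m=load(f); P=m['K']@np.c_[m['R'],m['t']]
        A+=[u*P[2]-P[0],v*P[2]-P[1]]
    x=np.linalg.svd(np.array(A))[2][-1]; return x[:3]/x[3]
E
python3 - <<'E'
from h import *
a,_,_=snap('scene','s0'); b,_,_=snap('side','d0')
cv2.imwrite('pics/both0.png',cv2.resize(np.vstack([a,b])[:,:,::-1],None,fx=.62,fy=.62))
print(arm.sense())
for f in('s0','d0'):
    X,ok,p=cloud(f); p=p.astype(int)
    red=ok&(p[...,0]>110)&(p[...,1]<60)&(p[...,2]<60)&(X[...,2]>.1)
    v,u=np.nonzero(red); print(f,red.sum(),(u.mean(),v.mean()) if len(u) else 0,np.percentile(X[red],[2,50,98],axis=0).round(3) if red.any() else 0)
E
```

```text
pics
{'time': 0.1, 'qpos': array([ 1.10223974e+00,  1.16435259e-01,  1.44220490e+00, -3.09089160e-05,
        1.58405470e+00, -3.77924842e-02]), 'qd': array([-0.00061515, -0.00060436, -0.00180924, -0.00014101, -0.00179779,
        0.00026866]), 'tau': array([ 2.18308654e-03, -7.33673859e+01, -6.33786106e+01,  1.28848569e-04,
        5.10476675e-03, -1.74167752e-05]), 'tcp_pos': array([0.28178908, 0.61317603, 0.24463387]), 'eef_rot': array([-3.14049008e+00, -1.07603038e-05,  2.71082815e+00]), 'ft_force': array([-0.27779196, -0.77690406, -0.25879078]), 'moment': array([0.00734168, 0.01668673, 0.03604542]), 'grip_force': 0.0, 'opening': 0.0852792665139721}
s0 373 (np.float64(282.8793565683646), np.float64(159.89812332439678)) [[ 0.544 -0.01   0.105]
 [ 0.592  0.183  0.189]
 [ 0.901  0.446  0.268]]
d0 1934 (np.float64(224.076525336091), np.float64(240.75180972078593)) [[ 0.336 -2.415  0.102]
 [ 0.779  0.434  0.193]
 [ 0.893  0.468  0.263]]
```

View pics/s0.png

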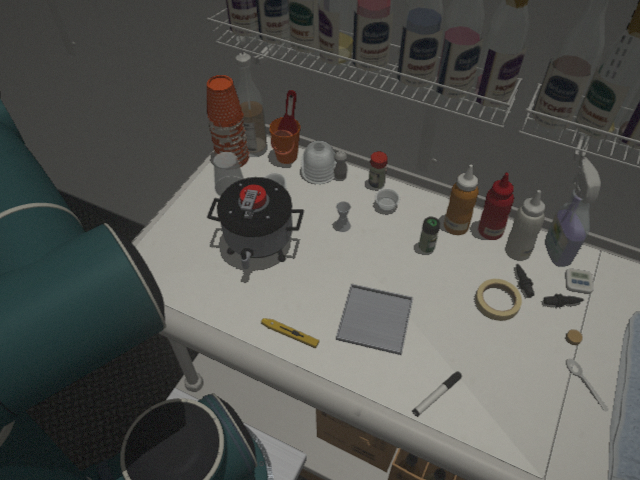

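View pics/d0.png

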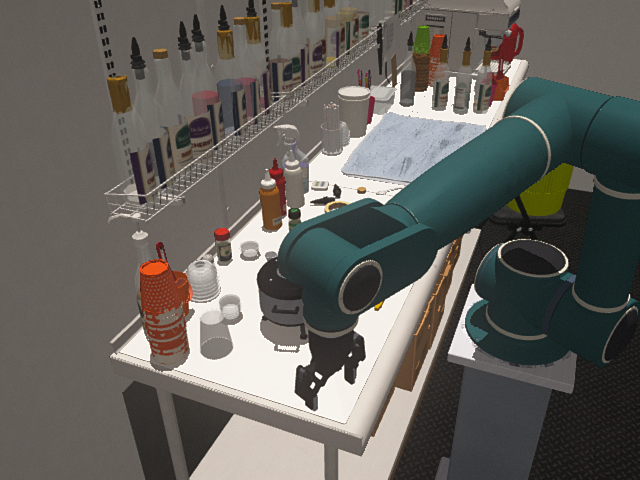

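The scene view shows the cap at about (253,195), tab nose near (248,207), tap at (246,262) and tray centre near (375,318). In the side view the arm hides the cap.

```bash
python3 - <<'E'
from h import *
X,ok,p=cloud('s0')
for n,u,v in[('cap',253,195),('nose',248,208),('deck r',280,205),('deck l',228,205),('deck back',258,182),('tap',246,262),('tray',375,318),('t1',352,288),('t2',411,297),('t3',401,351),('t4',339,340),('jig',343,208),('cut1',265,322),('cut2',317,344),('mk1',416,412),('mk2',458,376),('hl',213,212),('hr',298,220),('cup',228,160),('spice',430,222),('portion',318,150)]:
    print(n,np.median(X[v-1:v+2,u-1:u+2].reshape(-1,3),axis=0).round(3))
a=cv2.imread('pics/s0.png')[165:285,195:315]; cv2.imwrite('pics/c0.png',cv2.resize(a,(600,600),interpolation=cv2.INTER_CUBIC))
E
```

```text
cap [0.553 0.18  0.201]
nose [0.512 0.168 0.203]
deck r [0.579 0.128 0.166]
deck l [0.527 0.235 0.167]
deck back [0.619 0.209 0.167]
tap [0.451 0.15  0.088]
tray [ 0.493 -0.16   0.003]
t1 [ 0.542 -0.079  0.007]
t2 [ 0.576 -0.216  0.013]
t3 [ 0.434 -0.247  0.016]
t4 [ 0.404 -0.11   0.005]
jig [0.721 0.03  0.058]
cut1 [0.366 0.058 0.014]
cut2 [ 0.37  -0.072  0.009]
mk1 [ 0.318 -0.325  0.017]
mk2 [ 0.432 -0.377  0.018]
hl [0.599 0.35  0.007]
hr [0.592 0.087 0.123]
cup [0.701 0.356 0.109]
spice [ 0.733 -0.193  0.106]
portion [0.849 0.167 0.096]
```

View pics/c0.png

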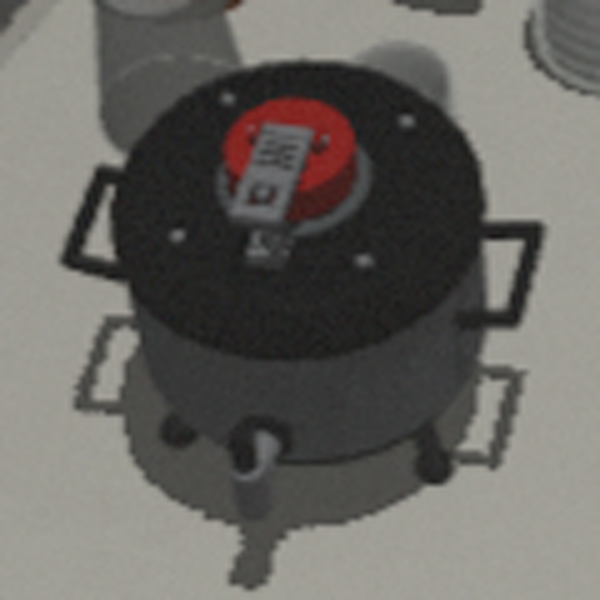

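The crop shows the tab nose at (265,215), which is scene pixel (248,208), the staple and its bracket just in front of it, and the tap to the front. The dispenser's yaw is about 0.29 and its centre about (0.566,0.184). I'll move above it, fingers aligned with its y axis, for a close look.

>>> {"op": "apply_moves", "data": {"commands": [{"z": 0.05, "twist": -0.15, "fingers": 0}, {"z": 0.1, "x": 0.03, "y": -0.03, "twist": -0.3, "fingers": 0}, {"x": 0.25, "y": -0.44, "z": 0.13, "twist": -1.8, "fingers": 0}, {"x": 0.25, "y": -0.44, "z": 0.13, "twist": -1.8, "fingers": 0}, {"x": 0.25, "y": -0.44, "z": 0.13, "twist": -1.8, "fingers": 0}, {"x": 0.25, "y": -0.44, "z": 0.13, "twist": -1.8, "fingers": 0}, {"x": 0.25, "y": -0.44, "z": 0.13, "twist": -1.8, "fingers": 0}, {"x": 0.25, "y": -0.44, "z": 0.13, "twist": -1.8, "fingers": 0}, {"x": 0.25, "y": -0.44, "z": 0.13, "twist": -1.8, "fingers": 0}, {"x": 0.25, "y": -0.44, "z": 0.13, "twist": -1.8, "fingers": 0}, {"x": 0.25, "y": -0.44, "z": 0.13, "twist": -1.8, "fingers": 0}, {"x": 0.25, "y": -0.44, "z": 0.13, "twist": -1.8, "fingers": 0}]}}

```text
schema error: expected keys x, y, z, twist, fingers
```

>>> {"op": "apply_moves", "data": {"commands": [{"twist": -0.15}, {"twist": -0.3}, {"twist": -0.45}, {"twist": -0.6}, {"twist": -0.62}, {"twist": -0.62}, {"twist": -0.62}, {"twist": -0.62}]}}

```text
schema error: expected keys x, y, z, twist, fingers
```

```bash
python3 - <<'E'
from h import *
s=arm.sense(); print(s['time'],s['tcp_pos'],s['eef_rot'],s['qpos'],s['ft_force'],s['moment'])
snap('wrist','w1'); snap('side','d1')
E
```

```text
0.1 [0.28178908 0.61317603 0.24463387] [-3.14049008e+00 -1.07603038e-05  2.71082815e+00] [ 1.10223974e+00  1.16435259e-01  1.44220490e+00 -3.09089160e-05
  1.58405470e+00 -3.77924842e-02] [-0.27779196 -0.77690406 -0.25879078] [0.00734168 0.01668673 0.03604542]
```

View pics/w1.png

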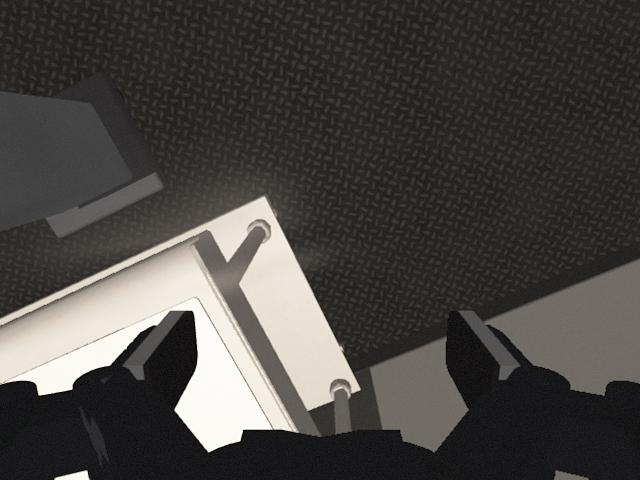

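That picture only shows the arm's start view, the worktop corner and floor, because every row needs all five keys. I'll repeat the move in full form.

>>> {"op": "apply_moves", "data": {"commands": [{"x": 0, "y": 0, "z": 0.05, "twist": -0.15, "fingers": 0}, {"x": 0.03, "y": -0.03, "z": 0.1, "twist": -0.3, "fingers": 0}, {"x": 0.25, "y": -0.44, "z": 0.13, "twist": -1.8, "fingers": 0}, {"x": 0.25, "y": -0.44, "z": 0.13, "twist": -1.8, "fingers": 0}, {"x": 0.25, "y": -0.44, "z": 0.13, "twist": -1.8, "fingers": 0}, {"x": 0.25, "y": -0.44, "z": 0.13, "twist": -1.8, "fingers": 0}, {"x": 0.25, "y": -0.44, "z": 0.13, "twist": -1.8, "fingers": 0}, {"x": 0.25, "y": -0.44, "z": 0.13, "twist": -1.8, "fingers": 0}, {"x": 0.25, "y": -0.44, "z": 0.13, "twist": -1.8, "fingers": 0}, {"x": 0.25, "y": -0.44, "z": 0.13, "twist": -1.8, "fingers": 0}, {"x": 0.25, "y": -0.44, "z": 0.13, "twist": -1.8, "fingers": 0}, {"x": 0.25, "y": -0.44, "z": 0.13, "twist": -1.8, "fingers": 0}]}}

```text
time: 1.4
tcp_pos: [0.533, 0.1703, 0.3756]
eef_rot: [3.141, 0.0, 0.902]
ft_force: [-0.3, 1.5, 0.7]
opening: 0.0853
grip_force: 0.0
```

>>> {"op": "apply_moves", "data": {"commands": [{"x": 0, "y": 0, "z": 0, "twist": -0.15, "fingers": 0}, {"x": 0, "y": 0, "z": 0, "twist": -0.3, "fingers": 0}, {"x": 0, "y": 0, "z": 0, "twist": -0.45, "fingers": 0}, {"x": 0, "y": 0, "z": 0, "twist": -0.6, "fingers": 0}, {"x": 0, "y": 0, "z": 0, "twist": -0.62, "fingers": 0}, {"x": 0, "y": 0, "z": 0, "twist": -0.62, "fingers": 0}, {"x": 0, "y": 0, "z": 0, "twist": -0.62, "fingers": 0}]}}

```text
time: 2.1
tcp_pos: [0.5319, 0.1733, 0.3753]
eef_rot: [3.142, 0.0, 0.294]
ft_force: [0.0, -0.3, -0.4]
opening: 0.0854
grip_force: 0.0
```

```bash
python3 - <<'E'
from h import *
s=arm.sense(); print(s['time'],s['tcp_pos'],s['eef_rot'],s['qpos'],s['ft_force'],s['moment'])
snap('wrist','w1'); snap('side','d1')
E
```

```text
2.1 [0.53185617 0.17333524 0.37525531] [3.14159152e+00 1.04179637e-04 2.94372130e-01] [ 2.69451933e-01 -1.39837991e-01  1.48708246e+00 -3.82692299e-06
  1.79445230e+00  1.54587528e+00] [ 0.01251072 -0.32833176 -0.35449621] [ 0.00195723 -0.00875383  0.02129091]
```

View pics/w1.png

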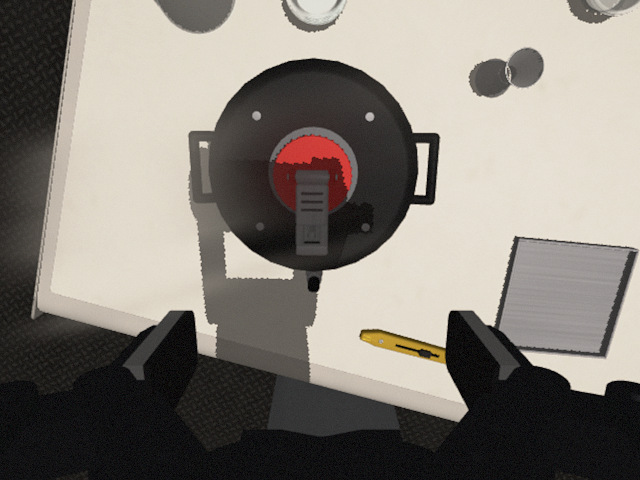

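The wrist view shows the lid circle centred near (314,164), the red cap centred near (314,172), the tab with its nose end at about (312,253), its window near (312,233), and its hinge end at (312,172). The tray is on the right.

```bash
python3 - <<'E'
from h import *
X,ok,p=cloud('w1'); p=p.astype(int)
for n,u,v in[('tabhinge',312,180),('tabmid',312,215),('tabnose',312,250),('tabL',299,245),('tabR',325,245),('deckL',235,150),('deckR',395,150),('deckF',280,250),('cap',330,150),('tapend',313,283),('hL',196,165),('hR',432,168)]:
    print(n,np.median(X[v-1:v+2,u-1:u+2].reshape(-1,3),axis=0).round(4))
def circ(P):
    A=np.c_[2*P[:,:2],np.ones(len(P))]; s=np.linalg.lstsq(A,(P[:,:2]**2).sum(1),rcond=None)[0]; return s[:2],np.sqrt(s[2]+s[:2]@s[:2])
deck=ok&(abs(X[...,2]-.1655)<.004)&(np.hypot(X[...,0]-.566,X[...,1]-.184)<.11)
def hull(m):
    h=cv2.convexHull(np.argwhere(m)[:,::-1].astype(np.int32))[:,0]; return X[h[:,1],h[:,0]]
print('deck z',np.median(X[deck][:,2]),'fit',circ(hull(deck)))
red=ok&(p[...,0]>70)&(p[...,0]>2*p[...,1])&(X[...,2]>.175)&(X[...,2]<.2)&(np.hypot(X[...,0]-.566,X[...,1]-.184)<.05)
print('cap z',np.median(X[red][:,2]),circ(hull(red)))
tab=ok&(X[...,2]>.192)&(X[...,2]<.225)&~red&(np.hypot(X[...,0]-.54,X[...,1]-.176)<.06)
P=X[tab]; c,wh,a=cv2.minAreaRect(P[:,:2].astype(np.float32)*1000); print('tab rect mm',c,wh,a,np.percentile(P[:,2],[5,50,95]))
n=np.array([np.cos(.29),np.sin(.29)]); s=P[:,:2]@n; print(np.polyfit(s,P[:,2],1), s.min(),s.max())
# triangulated check (scene crop px -> full)
print('tri nose end',tri([('w1',312,253),('s0',195+258/5,165+222/5)]),'tri lid ctr proxy')
E
```

```text
tabhinge [0.5616 0.1892 0.1979]
tabmid [0.5374 0.1819 0.1999]
tabnose [0.512  0.1744 0.2018]
tabL [0.5129 0.1848 0.202 ]
tabR [0.5186 0.1662 0.2015]
deckL [0.5628 0.254  0.1642]
deckR [0.5997 0.1325 0.164 ]
deckF [0.4939 0.198  0.1649]
cap [0.5854 0.1826 0.1877]
tapend [0.4563 0.1588 0.1163]
hL [0.5358 0.2923 0.1216]
hR [0.5951 0.0879 0.1214]
deck z 0.1643594709577229 fit (array([0.56349949, 0.1895246 ]), np.float64(0.07999504076064236))
cap z 0.18803048383117899 (array([0.56394722, 0.19009012]), np.float64(0.029545690151097394))
tab rect mm (538.2175903320312, 181.71670532226562) (63.17100143432617, 36.696659088134766) 17.78021812438965 [0.19610067 0.19933922 0.20228625]
[-0.08331706  0.24678248] 0.5359032824791748 0.5991046948169498
tri nose end [0.50995013 0.17199385 0.19904797] tri lid ctr proxy
```

>>> {"op": "apply_moves", "data": {"commands": [{"x": -0.016, "y": 0.003, "z": -0.04, "twist": 0, "fingers": 0}, {"x": -0.016, "y": 0.003, "z": -0.08, "twist": 0, "fingers": 0}, {"x": -0.016, "y": 0.003, "z": -0.12, "twist": 0, "fingers": 0}, {"x": -0.016, "y": 0.003, "z": -0.145, "twist": 0, "fingers": 60}, {"x": -0.016, "y": 0.003, "z": -0.165, "twist": 0, "fingers": 100}, {"x": -0.016, "y": 0.003, "z": -0.182, "twist": 0, "fingers": 110}, {"x": -0.016, "y": 0.003, "z": -0.182, "twist": 0, "fingers": 110}, {"x": -0.016, "y": 0.003, "z": -0.182, "twist": 0, "fingers": 110}], "squeeze": 20}}

```text
time: 3.0
tcp_pos: [0.5161, 0.1764, 0.194]
eef_rot: [-3.142, -0.0, 0.291]
ft_force: [-0.2, 0.0, 0.2]
opening: 0.0485
grip_force: 0.0
```

```bash
python3 - <<'E'
from h import *
snap('wrist','w2')
a,_,_=snap('scene','s2'); a=a[150:270,180:340]; w=cv2.imread('pics/w2.png')
c=cv2.resize(a[:,:,::-1],(640,480),interpolation=cv2.INTER_CUBIC)
cv2.imwrite('pics/v2.png',cv2.resize(np.hstack([w,c]),(800,300)))
E
```

```text
(no output)
```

View pics/v2.png

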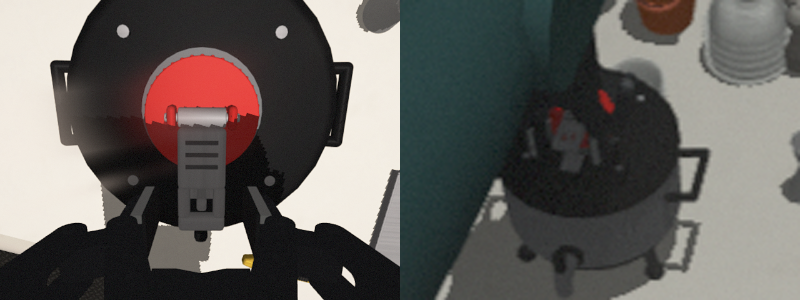

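The wrist half shows the tab centred at column 201, with the pads at about 147 and 257 on either side of the window and nose. The alignment is good, so I'll close with the lightest grip.

>>> {"op": "apply_moves", "data": {"commands": [{"x": 0, "y": 0, "z": 0, "twist": 0, "fingers": 160}, {"x": 0, "y": 0, "z": 0, "twist": 0, "fingers": 190}, {"x": 0, "y": 0, "z": 0, "twist": 0, "fingers": 215}, {"x": 0, "y": 0, "z": 0, "twist": 0, "fingers": 215}, {"x": 0, "y": 0, "z": 0, "twist": 0, "fingers": 215}], "squeeze": 20}}

```text
time: 3.6
tcp_pos: [0.516, 0.1763, 0.1936]
eef_rot: [3.141, -0.001, 0.291]
ft_force: [1.2, -0.8, 2.8]
opening: 0.0236
grip_force: 22.6
```

```bash
python3 - <<'E'
from h import *
s=arm.sense(); print(s['time'],s['tcp_pos'],s['ft_force'],s['moment'],s['opening'],s['grip_force'])
a=np.linspace(.083,1.55,25)
d=.05*(np.cos(.083)-np.cos(a)); z=.05*(np.sin(a)-np.sin(.083))
print(np.c_[d*.959,d*.284,z][1:].round(4).tolist())
E
```

```text
3.6 [0.51603363 0.17630875 0.19359658] [ 1.23563726 -0.806336    2.80290894] [-0.10324907 -0.14781015 -0.03249048] 0.023584511725541293 22.561363354325294
[[0.0003, 0.0001, 0.003], [0.0008, 0.0002, 0.006], [0.0015, 0.0005, 0.009], [0.0024, 0.0007, 0.0119], [0.0034, 0.001, 0.0148], [0.0046, 0.0014, 0.0176], [0.006, 0.0018, 0.0203], [0.0075, 0.0022, 0.0229], [0.0091, 0.0027, 0.0254], [0.0109, 0.0032, 0.0278], [0.0129, 0.0038, 0.0301], [0.0149, 0.0044, 0.0323], [0.0171, 0.0051, 0.0343], [0.0195, 0.0058, 0.0362], [0.0219, 0.0065, 0.0379], [0.0244, 0.0072, 0.0395], [0.027, 0.008, 0.0409], [0.0297, 0.0088, 0.0421], [0.0324, 0.0096, 0.0432], [0.0352, 0.0104, 0.0441], [0.0381, 0.0113, 0.0448], [0.0409, 0.0121, 0.0453], [0.0439, 0.013, 0.0457], [0.0468, 0.0139, 0.0458]]
```

Gripped at 23.6 mm. I'll follow the arc, checking forces between short segments.

>>> {"op": "apply_moves", "data": {"commands": [{"x": 0, "y": 0, "z": 0.003, "twist": 0, "fingers": 215}, {"x": 0.001, "y": 0, "z": 0.006, "twist": 0, "fingers": 215}, {"x": 0.0015, "y": 0.0005, "z": 0.009, "twist": 0, "fingers": 215}, {"x": 0.0024, "y": 0.0007, "z": 0.012, "twist": 0, "fingers": 215}]}}

```text
time: 4.0
tcp_pos: [0.5181, 0.1769, 0.2051]
eef_rot: [3.141, 0.001, 0.291]
ft_force: [-0.1, -0.8, -4.0]
opening: 0.0234
grip_force: 21.4
```

>>> {"op": "apply_moves", "data": {"commands": [{"x": 0.001, "y": 0.0003, "z": 0.003, "twist": 0, "fingers": 215}, {"x": 0.0022, "y": 0.0007, "z": 0.0057, "twist": 0, "fingers": 215}, {"x": 0.0036, "y": 0.0011, "z": 0.0084, "twist": 0, "fingers": 215}, {"x": 0.005, "y": 0.0015, "z": 0.011, "twist": 0, "fingers": 215}, {"x": 0.0067, "y": 0.002, "z": 0.0135, "twist": 0, "fingers": 215}, {"x": 0.0085, "y": 0.0025, "z": 0.016, "twist": 0, "fingers": 215}]}}

```text
time: 4.6
tcp_pos: [0.5269, 0.1795, 0.2215]
eef_rot: [3.142, 0.0, 0.291]
ft_force: [-2.5, -1.6, -5.4]
opening: 0.0236
grip_force: 21.5
```

>>> {"op": "apply_moves", "data": {"commands": [{"x": 0.002, "y": 0.0006, "z": 0.0023, "twist": 0, "fingers": 215}, {"x": 0.004, "y": 0.0012, "z": 0.0045, "twist": 0, "fingers": 215}, {"x": 0.0062, "y": 0.0019, "z": 0.0065, "twist": 0, "fingers": 215}, {"x": 0.0086, "y": 0.0026, "z": 0.0084, "twist": 0, "fingers": 215}, {"x": 0.011, "y": 0.0033, "z": 0.01, "twist": 0, "fingers": 215}, {"x": 0.0135, "y": 0.004, "z": 0.0117, "twist": 0, "fingers": 215}, {"x": 0.0161, "y": 0.0048, "z": 0.0131, "twist": 0, "fingers": 215}]}}

```text
time: 5.3
tcp_pos: [0.543, 0.1844, 0.2346]
eef_rot: [3.142, 0.0, 0.291]
ft_force: [-5.1, -2.9, -2.3]
opening: 0.0234
grip_force: 21.2
```

>>> {"op": "apply_moves", "data": {"commands": [{"x": 0.0027, "y": 0.0008, "z": 0.0012, "twist": 0, "fingers": 215}, {"x": 0.0054, "y": 0.0016, "z": 0.0023, "twist": 0, "fingers": 215}, {"x": 0.0082, "y": 0.0024, "z": 0.0032, "twist": 0, "fingers": 215}, {"x": 0.0111, "y": 0.0033, "z": 0.0039, "twist": 0, "fingers": 215}, {"x": 0.014, "y": 0.0041, "z": 0.0044, "twist": 0, "fingers": 215}, {"x": 0.0169, "y": 0.005, "z": 0.0048, "twist": 0, "fingers": 215}, {"x": 0.0198, "y": 0.0059, "z": 0.0049, "twist": 0, "fingers": 215}, {"x": 0.0198, "y": 0.0059, "z": 0.0049, "twist": 0, "fingers": 215}, {"x": 0.0198, "y": 0.0059, "z": 0.0049, "twist": 0, "fingers": 215}]}}

```text
time: 6.2
tcp_pos: [0.563, 0.1904, 0.2402]
eef_rot: [-3.142, -0.001, 0.291]
ft_force: [-4.0, -2.7, 1.6]
opening: 0.0234
grip_force: 20.6
```

```bash
python3 - <<'E'
from h import *
s=arm.sense(); print(s['time'],s['tcp_pos'],s['ft_force'],s['moment'],s['opening'],s['grip_force'],s['qpos'])
snap('wrist','w3')
a,_,_=snap('scene','s3'); a=a[120:240,180:340]; w=cv2.imread('pics/w3.png')
c=cv2.resize(a[:,:,::-1],(640,480),interpolation=cv2.INTER_CUBIC)
cv2.imwrite('pics/v3.png',cv2.resize(np.hstack([w,c]),(800,300)))
E
```

```text
6.2 [0.56302386 0.19035058 0.2401515 ] [-3.98648345 -2.70202603  1.6221628 ] [-0.57134435  0.76521219 -0.0850286 ] 0.02341358487126015 20.616978127509356 [ 2.83077163e-01 -5.85587246e-02  1.62816329e+00  5.65667646e-05
  1.57093471e+00  1.56300058e+00]
```

View pics/v3.png

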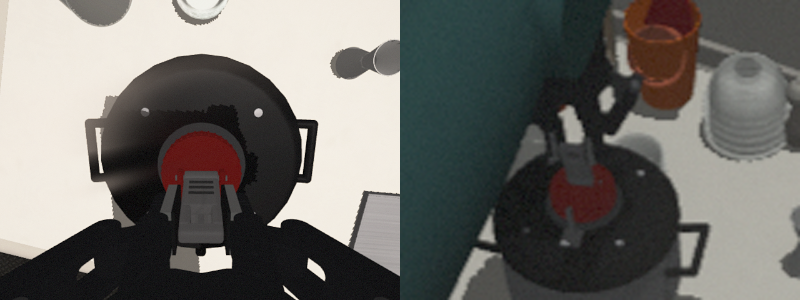

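The scene half shows the tab upright between the fingers at about (570,165), with the staple bare at (570,240). Step 1 is done, so I'll grip harder and turn by feel, rising 3 mm per rad.

>>> {"op": "apply_moves", "data": {"commands": [{"x": 0, "y": 0, "z": 0, "twist": 0, "fingers": 225}, {"x": 0, "y": 0, "z": 0, "twist": 0, "fingers": 225}, {"x": 0, "y": 0, "z": 0, "twist": 0, "fingers": 225}], "squeeze": 60}}

```text
time: 6.6
tcp_pos: [0.5629, 0.1903, 0.24]
eef_rot: [-3.142, -0.001, 0.291]
ft_force: [-3.6, -3.0, 6.7]
opening: 0.022
grip_force: 59.7
```

```bash
cat > f.py <<'E'
from h import *
s=arm.sense(); print(round(s['time'],2),s['tcp_pos'].round(4),'yaw',s['eef_rot'][2].round(3),'F',s['ft_force'].round(1),'M',s['moment'].round(3),s['opening'].round(4),s['grip_force'].round(1),'q6',s['qpos'][5].round(3))
E
python3 f.py
```

```text
Traceback (most recent call last):
  File "f.py", line 2, in <module>
    s=arm.sense(); print(round(s['time'],2),s['tcp_pos'].round(4),'yaw',s['eef_rot'][2].round(3),'F',s['ft_force'].round(1),'M',s['moment'].round(3),s['opening'].round(4),s['grip_force'].round(1),'q6',s['qpos'][5].round(3))
                                                                                                                                                     ^^^^^^^^^^^^^^^^^^
AttributeError: 'float' object has no attribute 'round'
```

>>> {"op": "apply_moves", "data": {"commands": [{"x": 0, "y": 0, "z": 0, "twist": 0.02, "fingers": 225}, {"x": 0, "y": 0, "z": 0.0001, "twist": 0.04, "fingers": 225}, {"x": 0, "y": 0, "z": 0.0002, "twist": 0.06, "fingers": 225}, {"x": 0, "y": 0, "z": 0.0003, "twist": 0.08, "fingers": 225}, {"x": 0, "y": 0, "z": 0.0003, "twist": 0.1, "fingers": 225}]}}

```text
time: 7.1
tcp_pos: [0.5631, 0.1905, 0.2403]
eef_rot: [-3.141, -0.002, 0.392]
ft_force: [-0.5, 0.2, 5.6]
opening: 0.0225
grip_force: 59.8
```

```bash
python3 f.py
```

```text
Traceback (most recent call last):
  File "f.py", line 2, in <module>
    s=arm.sense(); print(round(s['time'],2),s['tcp_pos'].round(4),'yaw',s['eef_rot'][2].round(3),'F',s['ft_force'].round(1),'M',s['moment'].round(3),s['opening'].round(4),s['grip_force'].round(1),'q6',s['qpos'][5].round(3))
                                                                                                                                                     ^^^^^^^^^^^^^^^^^^
AttributeError: 'float' object has no attribute 'round'
```

```bash
sed -i "s/s\['opening'\].round(4),s\['grip_force'\].round(1)/round(s['opening'],4)/" f.py; python3 f.py
```

```text
7.1 [0.5631 0.1905 0.2403] yaw 0.392 F [-0.5  0.2  5.6] M [-0.011  0.113 -0.094] 0.0225 q6 1.462
```

>>> {"op": "apply_moves", "data": {"commands": [{"x": 0, "y": 0, "z": 0.0001, "twist": 0.02, "fingers": 225}, {"x": 0, "y": 0, "z": 0.0001, "twist": 0.04, "fingers": 225}, {"x": 0, "y": 0, "z": 0.0002, "twist": 0.06, "fingers": 225}, {"x": 0, "y": 0, "z": 0.0003, "twist": 0.08, "fingers": 225}, {"x": 0, "y": 0, "z": 0.0003, "twist": 0.1, "fingers": 225}]}}

```text
time: 7.6
tcp_pos: [0.5631, 0.1905, 0.2406]
eef_rot: [3.141, -0.002, 0.492]
ft_force: [-0.4, -0.9, 5.5]
opening: 0.0223
grip_force: 59.8
```

```bash
python3 f.py
```

```text
7.6 [0.5631 0.1905 0.2406] yaw 0.492 F [-0.4 -0.9  5.5] M [-0.168  0.11  -0.083] 0.0223 q6 1.362
```

>>> {"op": "apply_moves", "data": {"commands": [{"x": 0, "y": 0, "z": 0.0001, "twist": 0.02, "fingers": 225}, {"x": 0, "y": 0, "z": 0.0001, "twist": 0.04, "fingers": 225}, {"x": 0, "y": 0, "z": 0.0002, "twist": 0.06, "fingers": 225}, {"x": 0, "y": 0, "z": 0.0003, "twist": 0.08, "fingers": 225}, {"x": 0, "y": 0, "z": 0.0003, "twist": 0.1, "fingers": 225}]}}

```text
time: 8.1
tcp_pos: [0.5631, 0.1904, 0.2409]
eef_rot: [3.141, -0.002, 0.592]
ft_force: [0.0, -0.7, 6.4]
opening: 0.0223
grip_force: 59.8
```

```bash
python3 f.py
```

```text
8.1 [0.5631 0.1904 0.2409] yaw 0.592 F [ 0.  -0.7  6.4] M [-0.167  0.056 -0.083] 0.0223 q6 1.262
```

```bash
python3 - <<'E'
from h import *
snap('wrist','w4')
a=cv2.imread('pics/w3.png',0);b=cv2.imread('pics/w4.png',0)
w=cv2.imread('pics/w4.png'); v=cv2.imread('pics/w3.png')
cv2.imwrite('pics/v4.png',np.hstack([v[190:420,230:430],w[190:420,230:430]])); 
def f(x,r,th=None):
    e=np.float32(x[r[0]:r[1],r[2]:r[3]]); return e
r=(275,330,290,360); print(cv2.phaseCorrelate(f(a,r),f(b,r)))
E
```

```text
((-0.1306687719683879, -0.13543333937110802), 0.8395476566420661)
```

View pics/v4.png

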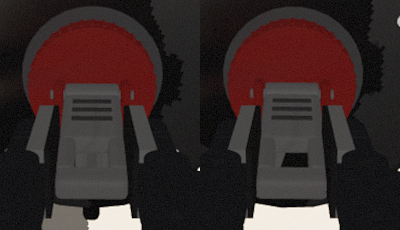

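The two crops (before and after a 0.3 rad turn) show the tab and ears in the same place relative to the fingers, so the cap turns with the gripper. Continuing in smaller bites.

>>> {"op": "apply_moves", "data": {"commands": [{"x": 0, "y": 0, "z": 0.0001, "twist": 0.025, "fingers": 225}, {"x": 0, "y": 0, "z": 0.0002, "twist": 0.05, "fingers": 225}]}}

```text
time: 8.35
tcp_pos: [0.5631, 0.1904, 0.2411]
eef_rot: [3.141, -0.002, 0.642]
ft_force: [-0.1, -0.4, 5.7]
opening: 0.0223
grip_force: 59.8
```

```bash
python3 f.py
```

```text
8.35 [0.5631 0.1904 0.2411] yaw 0.642 F [-0.1 -0.4  5.7] M [-0.059  0.009 -0.125] 0.0223 q6 1.212
```

>>> {"op": "apply_moves", "data": {"commands": [{"x": 0, "y": 0, "z": 0.0001, "twist": 0.025, "fingers": 225}, {"x": 0, "y": 0, "z": 0.0001, "twist": 0.05, "fingers": 225}]}}

```text
time: 8.55
tcp_pos: [0.5631, 0.1905, 0.2412]
eef_rot: [3.141, -0.002, 0.692]
ft_force: [0.1, 0.3, 4.7]
opening: 0.0225
grip_force: 59.8
```

```bash
python3 f.py
```

```text
8.55 [0.5631 0.1905 0.2412] yaw 0.692 F [0.1 0.3 4.7] M [ 0.002 -0.041 -0.036] 0.0225 q6 1.162
```

>>> {"op": "apply_moves", "data": {"commands": [{"x": 0, "y": 0, "z": 0.0001, "twist": 0.025, "fingers": 225}, {"x": 0, "y": 0, "z": 0.0002, "twist": 0.05, "fingers": 225}]}}

```text
time: 8.75
tcp_pos: [0.5631, 0.1905, 0.2413]
eef_rot: [3.141, -0.002, 0.742]
ft_force: [0.4, -0.5, 5.0]
opening: 0.0225
grip_force: 59.8
```

```bash
python3 f.py
```

```text
8.75 [0.5631 0.1905 0.2413] yaw 0.742 F [ 0.4 -0.5  5. ] M [-0.047  0.07  -0.093] 0.0225 q6 1.112
```

```bash
sed -i "s/'q6'/'tau6',s['tau'][5].round(3),'q6'/" f.py; python3 f.py
```

```text
8.75 [0.5631 0.1905 0.2413] yaw 0.742 F [ 0.4 -0.5  5. ] M [-0.047  0.07  -0.093] 0.0225 tau6 0.549 q6 1.112
```

>>> {"op": "apply_moves", "data": {"commands": [{"x": 0, "y": 0, "z": 0.0001, "twist": 0.02, "fingers": 225}]}}

```text
time: 8.85
tcp_pos: [0.5631, 0.1904, 0.2414]
eef_rot: [3.141, -0.001, 0.762]
ft_force: [-0.1, -0.6, 5.8]
opening: 0.0224
grip_force: 59.8
```

```bash
python3 f.py
```

```text
8.85 [0.5631 0.1904 0.2414] yaw 0.762 F [-0.1 -0.6  5.8] M [-0.093  0.054 -0.103] 0.0224 tau6 0.314 q6 1.092
```

>>> {"op": "apply_moves", "data": {"commands": [{"x": 0, "y": 0, "z": 0.0001, "twist": 0.02, "fingers": 225}]}}

```text
time: 8.95
tcp_pos: [0.563, 0.1904, 0.2414]
eef_rot: [3.141, -0.001, 0.782]
ft_force: [0.1, -1.5, 4.4]
opening: 0.0222
grip_force: 59.8
```

```bash
python3 f.py
```

```text
8.95 [0.563  0.1904 0.2414] yaw 0.782 F [ 0.1 -1.5  4.4] M [-0.179  0.071 -0.154] 0.0222 tau6 0.394 q6 1.072
```

>>> {"op": "apply_moves", "data": {"commands": [{"x": 0, "y": 0, "z": 0.0001, "twist": 0.02, "fingers": 225}]}}

```text
time: 9.05
tcp_pos: [0.563, 0.1903, 0.2414]
eef_rot: [3.141, -0.001, 0.802]
ft_force: [-0.3, -0.4, 5.1]
opening: 0.0223
grip_force: 59.8
```

```bash
python3 f.py
```

```text
9.05 [0.563  0.1903 0.2414] yaw 0.802 F [-0.3 -0.4  5.1] M [-0.187  0.007 -0.13 ] 0.0223 tau6 0.441 q6 1.052
```

>>> {"op": "apply_moves", "data": {"commands": [{"x": 0, "y": 0, "z": 0.0001, "twist": 0.02, "fingers": 225}, {"x": 0, "y": 0, "z": 0.0002, "twist": 0.04, "fingers": 225}]}}

```text
time: 9.25
tcp_pos: [0.5629, 0.1903, 0.2415]
eef_rot: [3.141, -0.001, 0.842]
ft_force: [0.4, -0.8, 5.3]
opening: 0.0223
grip_force: 59.8
```

```bash
python3 f.py
```

```text
9.25 [0.5629 0.1903 0.2415] yaw 0.842 F [ 0.4 -0.8  5.3] M [-0.215 -0.031 -0.103] 0.0223 tau6 0.413 q6 1.012
```

>>> {"op": "apply_moves", "data": {"commands": [{"x": 0, "y": 0, "z": 0.0001, "twist": 0.02, "fingers": 225}, {"x": 0, "y": 0, "z": 0.0001, "twist": 0.04, "fingers": 225}]}}

```text
time: 9.45
tcp_pos: [0.5629, 0.1902, 0.2416]
eef_rot: [3.141, -0.001, 0.882]
ft_force: [0.5, -1.6, 4.7]
opening: 0.022
grip_force: 59.8
```

```bash
python3 f.py
```

```text
9.45 [0.5629 0.1902 0.2416] yaw 0.882 F [ 0.5 -1.6  4.7] M [-0.302 -0.045 -0.109] 0.022 tau6 0.433 q6 0.972
```

>>> {"op": "apply_moves", "data": {"commands": [{"x": 0, "y": 0, "z": 0.0001, "twist": 0.02, "fingers": 225}, {"x": 0, "y": 0, "z": 0.0001, "twist": 0.04, "fingers": 225}]}}

```text
time: 9.65
tcp_pos: [0.5629, 0.1902, 0.2417]
eef_rot: [3.141, -0.001, 0.922]
ft_force: [-0.0, -1.9, 4.9]
opening: 0.0223
grip_force: 59.8
```

```bash
python3 f.py
```

```text
9.65 [0.5629 0.1902 0.2417] yaw 0.922 F [-0.  -1.9  4.9] M [-0.327  0.024 -0.093] 0.0223 tau6 0.433 q6 0.932
```

>>> {"op": "apply_moves", "data": {"commands": [{"x": 0, "y": 0, "z": 0.0001, "twist": 0.02, "fingers": 225}, {"x": 0, "y": 0, "z": 0.0002, "twist": 0.04, "fingers": 225}]}}

```text
time: 9.85
tcp_pos: [0.5629, 0.1902, 0.2418]
eef_rot: [3.141, -0.0, 0.962]
ft_force: [0.1, -2.0, 5.1]
opening: 0.0221
grip_force: 59.8
```

```bash
python3 f.py
```

```text
9.85 [0.5629 0.1902 0.2418] yaw 0.962 F [ 0.1 -2.   5.1] M [-0.4   -0.08  -0.055] 0.0221 tau6 0.431 q6 0.892
```

>>> {"op": "apply_moves", "data": {"commands": [{"x": 0, "y": 0, "z": 0.0001, "twist": 0.02, "fingers": 225}, {"x": 0, "y": 0, "z": 0.0001, "twist": 0.04, "fingers": 225}]}}

```text
time: 10.05
tcp_pos: [0.5628, 0.1902, 0.2418]
eef_rot: [3.141, -0.0, 1.002]
ft_force: [1.0, -2.3, 5.8]
opening: 0.0223
grip_force: 59.8
```

```bash
python3 f.py
```

```text
10.05 [0.5628 0.1902 0.2418] yaw 1.002 F [ 1.  -2.3  5.8] M [-0.431 -0.151 -0.075] 0.0223 tau6 0.439 q6 0.852
```

>>> {"op": "apply_moves", "data": {"commands": [{"x": 0, "y": 0, "z": 0.0001, "twist": 0.02, "fingers": 225}, {"x": 0, "y": 0, "z": 0.0001, "twist": 0.04, "fingers": 225}]}}

```text
time: 10.25
tcp_pos: [0.5628, 0.1902, 0.2419]
eef_rot: [3.141, -0.0, 1.042]
ft_force: [0.3, -1.8, 4.8]
opening: 0.0223
grip_force: 59.8
```

```bash
python3 f.py
```

```text
10.25 [0.5628 0.1902 0.2419] yaw 1.042 F [ 0.3 -1.8  4.8] M [-0.481 -0.127 -0.068] 0.0223 tau6 0.44 q6 0.811
```

>>> {"op": "apply_moves", "data": {"commands": [{"x": 0, "y": 0, "z": 0.0001, "twist": 0.02, "fingers": 225}, {"x": 0, "y": 0, "z": 0.0002, "twist": 0.04, "fingers": 225}]}}

```text
time: 10.45
tcp_pos: [0.5627, 0.1902, 0.242]
eef_rot: [3.141, -0.0, 1.082]
ft_force: [0.7, -3.0, 4.5]
opening: 0.0224
grip_force: 59.8
```

```bash
python3 f.py
```

```text
10.45 [0.5627 0.1902 0.242 ] yaw 1.082 F [ 0.7 -3.   4.5] M [-0.45  -0.156 -0.045] 0.0224 tau6 0.44 q6 0.771
```

>>> {"op": "apply_moves", "data": {"commands": [{"x": 0, "y": 0, "z": 0.0001, "twist": 0.02, "fingers": 225}, {"x": 0, "y": 0, "z": 0.0002, "twist": 0.04, "fingers": 225}]}}

```text
time: 10.65
tcp_pos: [0.5627, 0.1902, 0.2421]
eef_rot: [-3.142, 0.0, 1.122]
ft_force: [1.4, -1.8, 4.3]
opening: 0.0225
grip_force: 59.8
```

```bash
python3 f.py
```

```text
10.65 [0.5627 0.1902 0.2421] yaw 1.122 F [ 1.4 -1.8  4.3] M [-0.452 -0.196 -0.102] 0.0225 tau6 0.443 q6 0.731
```

>>> {"op": "apply_moves", "data": {"commands": [{"x": 0, "y": 0, "z": 0.0001, "twist": 0.02, "fingers": 225}, {"x": 0, "y": 0, "z": 0.0002, "twist": 0.04, "fingers": 225}]}}

```text
time: 10.85
tcp_pos: [0.5627, 0.1902, 0.2424]
eef_rot: [-3.142, 0.0, 1.162]
ft_force: [0.3, -1.8, 3.6]
opening: 0.0224
grip_force: 59.7
```

```bash
python3 f.py
```

```text
10.85 [0.5627 0.1902 0.2424] yaw 1.162 F [ 0.3 -1.8  3.6] M [-0.431 -0.151 -0.064] 0.0224 tau6 0.429 q6 0.691
```

>>> {"op": "apply_moves", "data": {"commands": [{"x": 0, "y": 0, "z": 0.0001, "twist": 0.02, "fingers": 225}, {"x": 0, "y": 0, "z": 0.0001, "twist": 0.04, "fingers": 225}]}}

```text
time: 11.05
tcp_pos: [0.5627, 0.1902, 0.2425]
eef_rot: [3.142, 0.0, 1.202]
ft_force: [1.1, -2.1, 3.9]
opening: 0.0225
grip_force: 59.8
```

```bash
python3 f.py
```

```text
11.05 [0.5627 0.1902 0.2425] yaw 1.202 F [ 1.1 -2.1  3.9] M [-0.584 -0.159 -0.076] 0.0225 tau6 0.421 q6 0.651
```

>>> {"op": "apply_moves", "data": {"commands": [{"x": 0, "y": 0, "z": 0.0001, "twist": 0.02, "fingers": 225}, {"x": 0, "y": 0, "z": 0.0001, "twist": 0.04, "fingers": 225}]}}

```text
time: 11.25
tcp_pos: [0.5627, 0.1902, 0.2426]
eef_rot: [3.142, 0.0, 1.242]
ft_force: [-0.1, -2.6, 4.0]
opening: 0.0225
grip_force: 59.8
```

```bash
python3 f.py
```

```text
11.25 [0.5627 0.1902 0.2426] yaw 1.242 F [-0.1 -2.6  4. ] M [-0.679 -0.172 -0.09 ] 0.0225 tau6 0.414 q6 0.611
```

>>> {"op": "apply_moves", "data": {"commands": [{"x": 0, "y": 0, "z": 0.0001, "twist": 0.02, "fingers": 225}, {"x": 0, "y": 0, "z": 0.0001, "twist": 0.04, "fingers": 225}]}}

```text
time: 11.45
tcp_pos: [0.5627, 0.1902, 0.2427]
eef_rot: [3.141, 0.0, 1.282]
ft_force: [0.6, -3.3, 3.9]
opening: 0.0226
grip_force: 59.8
```

```bash
python3 f.py
```

```text
11.45 [0.5627 0.1902 0.2427] yaw 1.282 F [ 0.6 -3.3  3.9] M [-0.683 -0.268 -0.089] 0.0226 tau6 0.413 q6 0.571
```

>>> {"op": "apply_moves", "data": {"commands": [{"x": 0, "y": 0, "z": 0.0001, "twist": 0.02, "fingers": 225}, {"x": 0, "y": 0, "z": 0.0001, "twist": 0.04, "fingers": 225}]}}

```text
time: 11.65
tcp_pos: [0.5627, 0.1902, 0.2428]
eef_rot: [3.141, 0.0, 1.322]
ft_force: [1.6, -4.2, 4.7]
opening: 0.0225
grip_force: 59.8
```

```bash
python3 f.py
```

```text
11.65 [0.5627 0.1902 0.2428] yaw 1.322 F [ 1.6 -4.2  4.7] M [-0.806 -0.311 -0.093] 0.0225 tau6 0.411 q6 0.531
```

>>> {"op": "apply_moves", "data": {"commands": [{"x": 0, "y": 0, "z": 0.0001, "twist": 0.02, "fingers": 225}, {"x": 0, "y": 0, "z": 0.0001, "twist": 0.04, "fingers": 225}]}}

```text
time: 11.85
tcp_pos: [0.5628, 0.1902, 0.2429]
eef_rot: [3.141, -0.0, 1.362]
ft_force: [2.7, -3.4, 3.3]
opening: 0.0227
grip_force: 59.8
```

```bash
python3 f.py
```

```text
11.85 [0.5628 0.1902 0.2429] yaw 1.362 F [ 2.7 -3.4  3.3] M [-0.746 -0.436 -0.18 ] 0.0227 tau6 0.402 q6 0.491
```

>>> {"op": "apply_moves", "data": {"commands": [{"x": 0, "y": 0, "z": 0.0001, "twist": 0.02, "fingers": 225}, {"x": 0, "y": 0, "z": 0.0001, "twist": 0.04, "fingers": 225}]}}

```text
time: 12.05
tcp_pos: [0.5628, 0.1902, 0.243]
eef_rot: [3.141, 0.0, 1.402]
ft_force: [3.3, -3.4, 3.6]
opening: 0.0224
grip_force: 59.8
```

```bash
python3 f.py
```

```text
12.05 [0.5628 0.1902 0.243 ] yaw 1.402 F [ 3.3 -3.4  3.6] M [-0.808 -0.601 -0.403] 0.0224 tau6 0.177 q6 0.452
```

The moment jumped to -0.40 N m, so the end stop is just starting at 1.11 rad of turn. I'll back off about 0.08 rad into the free window and test with a tiny lift.

>>> {"op": "apply_moves", "data": {"commands": [{"x": 0, "y": 0, "z": 0, "twist": -0.03, "fingers": 225}, {"x": 0, "y": 0, "z": 0, "twist": -0.06, "fingers": 225}, {"x": 0, "y": 0, "z": 0, "twist": -0.08, "fingers": 225}, {"x": 0, "y": 0, "z": 0, "twist": -0.08, "fingers": 225}]}}

```text
time: 12.45
tcp_pos: [0.5627, 0.1903, 0.2431]
eef_rot: [3.141, -0.0, 1.32]
ft_force: [2.6, -3.6, 3.4]
opening: 0.0221
grip_force: 59.7
```

```bash
python3 f.py
```

```text
12.45 [0.5627 0.1903 0.2431] yaw 1.32 F [ 2.6 -3.6  3.4] M [-0.749 -0.724  0.072] 0.0221 tau6 0.613 q6 0.534
```

>>> {"op": "apply_moves", "data": {"commands": [{"x": 0, "y": 0, "z": 0.0003, "twist": 0, "fingers": 225}, {"x": 0, "y": 0, "z": 0.0006, "twist": 0, "fingers": 225}]}}

```text
time: 12.65
tcp_pos: [0.5627, 0.1902, 0.2433]
eef_rot: [-3.141, 0.0, 1.321]
ft_force: [4.3, -2.4, -1.6]
opening: 0.0224
grip_force: 59.3
```

```bash
python3 f.py
```

```text
12.65 [0.5627 0.1902 0.2433] yaw 1.321 F [ 4.3 -2.4 -1.6] M [-0.643 -0.95   0.042] 0.0224 tau6 0.073 q6 0.533
```

>>> {"op": "apply_moves", "data": {"commands": [{"x": 0, "y": 0, "z": 0, "twist": 0, "fingers": 225}, {"x": 0, "y": 0, "z": 0, "twist": 0, "fingers": 225}, {"x": 0, "y": 0, "z": 0, "twist": 0, "fingers": 225}]}}

```text
time: 12.95
tcp_pos: [0.5627, 0.1902, 0.2432]
eef_rot: [-3.141, 0.0, 1.321]
ft_force: [4.4, -3.7, 0.1]
opening: 0.0223
grip_force: 59.3
```

```bash
python3 f.py
```

```text
12.95 [0.5627 0.1902 0.2432] yaw 1.321 F [ 4.4 -3.7  0.1] M [-0.69  -0.951  0.069] 0.0223 tau6 0.065 q6 0.533
```

>>> {"op": "apply_moves", "data": {"commands": [{"x": 0, "y": 0, "z": 0.0003, "twist": 0, "fingers": 225}, {"x": 0, "y": 0, "z": 0.0005, "twist": 0, "fingers": 225}, {"x": 0, "y": 0, "z": 0.0005, "twist": 0, "fingers": 225}]}}

```text
time: 13.25
tcp_pos: [0.5626, 0.1902, 0.2434]
eef_rot: [-3.141, 0.0, 1.321]
ft_force: [4.2, -3.2, -1.6]
opening: 0.0227
grip_force: 59.2
```

```bash
python3 f.py
```

```text
13.25 [0.5626 0.1902 0.2434] yaw 1.321 F [ 4.2 -3.2 -1.6] M [-0.66  -0.991  0.063] 0.0227 tau6 0.05 q6 0.533
```

>>> {"op": "apply_moves", "data": {"commands": [{"x": 0.0004, "y": -0.0004, "z": 0, "twist": 0, "fingers": 225}, {"x": 0.0008, "y": -0.0008, "z": 0, "twist": 0, "fingers": 225}, {"x": 0.0008, "y": -0.0008, "z": 0, "twist": 0, "fingers": 225}]}}

```text
time: 13.55
tcp_pos: [0.5632, 0.1896, 0.2437]
eef_rot: [-3.14, 0.0, 1.321]
ft_force: [0.2, -1.2, -1.5]
opening: 0.0227
grip_force: 59.2
```

```bash
python3 f.py
```

```text
13.55 [0.5632 0.1896 0.2437] yaw 1.321 F [ 0.2 -1.2 -1.5] M [-0.093 -0.061  0.005] 0.0227 tau6 -0.025 q6 0.531
```

>>> {"op": "apply_moves", "data": {"commands": [{"x": 0, "y": 0, "z": 0.0003, "twist": 0, "fingers": 225}, {"x": 0, "y": 0, "z": 0.0006, "twist": 0, "fingers": 225}, {"x": 0, "y": 0, "z": 0.0006, "twist": 0, "fingers": 225}]}}

```text
time: 13.85
tcp_pos: [0.5634, 0.1895, 0.2448]
eef_rot: [-3.141, -0.0, 1.321]
ft_force: [0.5, -0.6, -0.6]
opening: 0.0227
grip_force: 59.2
```

```bash
python3 f.py
```

```text
13.85 [0.5634 0.1895 0.2448] yaw 1.321 F [ 0.5 -0.6 -0.6] M [0.029 0.013 0.007] 0.0227 tau6 -0.001 q6 0.531
```

With the lateral bind relieved, the cap rises freely: forces are near its own weight and the moment is near zero. I'll lift it slowly off the neck.

>>> {"op": "apply_moves", "data": {"commands": [{"x": 0, "y": 0, "z": 0.001, "twist": 0, "fingers": 225}, {"x": 0, "y": 0, "z": 0.002, "twist": 0, "fingers": 225}, {"x": 0, "y": 0, "z": 0.003, "twist": 0, "fingers": 225}, {"x": 0, "y": 0, "z": 0.003, "twist": 0, "fingers": 225}]}}

```text
time: 14.25
tcp_pos: [0.5635, 0.1894, 0.2479]
eef_rot: [3.141, -0.0, 1.321]
ft_force: [0.2, 0.2, -1.0]
opening: 0.0224
grip_force: 59.2
```

```bash
python3 f.py
```

```text
14.25 [0.5635 0.1894 0.2479] yaw 1.321 F [ 0.2  0.2 -1. ] M [0.003 0.058 0.014] 0.0224 tau6 -0.0 q6 0.531
```

>>> {"op": "apply_moves", "data": {"commands": [{"x": 0, "y": 0, "z": 0.003, "twist": 0, "fingers": 225}, {"x": 0, "y": 0, "z": 0.006, "twist": 0, "fingers": 225}, {"x": 0, "y": 0, "z": 0.01, "twist": 0, "fingers": 225}, {"x": 0, "y": 0, "z": 0.015, "twist": 0, "fingers": 225}, {"x": 0, "y": 0, "z": 0.02, "twist": 0, "fingers": 225}, {"x": 0, "y": 0, "z": 0.03, "twist": 0, "fingers": 225}, {"x": 0, "y": 0, "z": 0.04, "twist": 0, "fingers": 225}, {"x": 0, "y": 0, "z": 0.05, "twist": 0, "fingers": 225}, {"x": 0, "y": 0, "z": 0.06, "twist": 0, "fingers": 225}, {"x": 0, "y": 0, "z": 0.06, "twist": 0, "fingers": 225}]}}

```text
time: 15.25
tcp_pos: [0.5638, 0.1895, 0.3097]
eef_rot: [3.14, -0.001, 1.321]
ft_force: [-0.1, 0.0, -0.3]
opening: 0.0223
grip_force: 59.3
```

```bash
python3 f.py; python3 - <<'E'
from h import *
a,_,_=snap('scene','s5'); w,_,_=snap('wrist','w5')
# tray from wrist & scene depth
for f in('w5','s5'):
    X,ok,p=cloud(f); g=ok&(X[...,2]<.006)&(X[...,2]>.0)&(abs(X[...,0]-.49)<.1)&(abs(X[...,1]+.163)<.1)&(p.astype(int).max(-1)<165)
    if g.sum()>300: print(f,g.sum(),cv2.minAreaRect((X[g][:,:2]*1000).astype(np.float32)))
    print('cap bottom', [X[ok&(p[...,0]>70)&(p[...,0]>2.*p[...,1])&(p[...,0]>2.*p[...,2])&(np.hypot(X[...,0]-.563,X[...,1]-.19)<.045)&(X[...,2]<.28)][:,2].astype(float)].__len__())
c=cv2.resize(a[100:220,180:340],(640,480),interpolation=cv2.INTER_CUBIC)
cv2.imwrite('pics/v5.png',cv2.resize(np.hstack([w,c])[:,:,::-1],(800,300)))
E
```

```text
15.25 [0.5638 0.1895 0.3097] yaw 1.321 F [-0.1  0.  -0.3] M [ 0.034 -0.041 -0.038] 0.0223 tau6 0.0 q6 0.531
cap bottom 1
s5 2631 ((493.892578125, -159.16510009765625), (161.20855712890625, 154.68826293945312), 11.451674461364746)
cap bottom 1
```

View pics/v5.png

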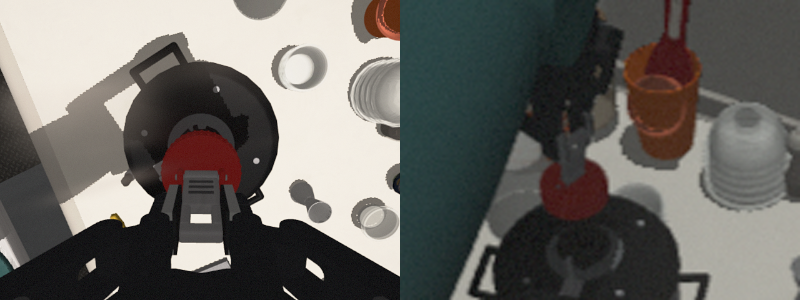

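The scene half shows the cap clear of the bare neck at about (575,190), level and with the tab upright. Carrying it to the tray centre at about (0.492,-0.161).

>>> {"op": "apply_moves", "data": {"commands": [{"x": -0.004, "y": -0.02, "z": 0, "twist": 0, "fingers": 225}, {"x": -0.012, "y": -0.055, "z": 0, "twist": 0, "fingers": 225}, {"x": -0.02, "y": -0.095, "z": 0, "twist": 0, "fingers": 225}, {"x": -0.028, "y": -0.135, "z": 0, "twist": 0, "fingers": 225}, {"x": -0.036, "y": -0.175, "z": 0, "twist": 0, "fingers": 225}, {"x": -0.044, "y": -0.215, "z": 0, "twist": 0, "fingers": 225}, {"x": -0.052, "y": -0.255, "z": 0, "twist": 0, "fingers": 225}, {"x": -0.06, "y": -0.295, "z": 0, "twist": 0, "fingers": 225}, {"x": -0.067, "y": -0.325, "z": 0, "twist": 0, "fingers": 225}, {"x": -0.072, "y": -0.345, "z": 0, "twist": 0, "fingers": 225}, {"x": -0.073, "y": -0.351, "z": 0, "twist": 0, "fingers": 225}]}}

```text
time: 16.45
tcp_pos: [0.4898, -0.1632, 0.3071]
eef_rot: [-3.141, 0.0, 1.319]
ft_force: [-0.4, 0.9, -1.0]
opening: 0.0228
grip_force: 59.3
```

>>> {"op": "apply_moves", "data": {"commands": [{"x": 0, "y": 0, "z": -0.02, "twist": 0, "fingers": 225}, {"x": 0, "y": 0, "z": -0.05, "twist": 0, "fingers": 225}, {"x": 0, "y": 0, "z": -0.08, "twist": 0, "fingers": 225}, {"x": 0, "y": 0, "z": -0.11, "twist": 0, "fingers": 225}, {"x": 0, "y": 0, "z": -0.14, "twist": 0, "fingers": 225}, {"x": 0, "y": 0, "z": -0.17, "twist": 0, "fingers": 225}, {"x": 0, "y": 0, "z": -0.19, "twist": 0, "fingers": 225}, {"x": 0, "y": 0, "z": -0.205, "twist": 0, "fingers": 225}, {"x": 0, "y": 0, "z": -0.21, "twist": 0, "fingers": 225}, {"x": 0, "y": 0, "z": -0.21, "twist": 0, "fingers": 225}]}}

```text
time: 17.45
tcp_pos: [0.4905, -0.1613, 0.0975]
eef_rot: [-3.141, -0.0, 1.321]
ft_force: [0.1, 0.1, 0.4]
opening: 0.0223
grip_force: 59.3
```

```bash
python3 f.py; python3 - <<'E'
from h import *
a,_,_=snap('scene','s6')
b,_,_=snap('side','d6')
X,ok,p=cloud('s6'); p=p.astype(int)
r=ok&(p[...,0]>60)&(p[...,0]>2*p[...,1])&(np.hypot(X[...,0]-.491,X[...,1]+.161)<.05); print(r.sum(),np.percentile(X[r],[2,50,98],axis=0).round(4) if r.any() else '')
E
```

```text
17.45 [ 0.4905 -0.1613  0.0975] yaw 1.321 F [0.1 0.1 0.4] M [-0.013 -0.03  -0.035] 0.0223 tau6 0.009 q6 -0.117
110 [[ 0.4626 -0.1834  0.0382]
 [ 0.4845 -0.1625  0.0466]
 [ 0.5149 -0.133   0.0517]]
```

>>> {"op": "apply_moves", "data": {"commands": [{"x": 0, "y": 0, "z": -0.006, "twist": 0, "fingers": 225}, {"x": 0, "y": 0, "z": -0.012, "twist": 0, "fingers": 225}, {"x": 0, "y": 0, "z": -0.016, "twist": 0, "fingers": 225}, {"x": 0, "y": 0, "z": -0.018, "twist": 0, "fingers": 225}, {"x": 0, "y": 0, "z": -0.019, "twist": 0, "fingers": 225}, {"x": 0, "y": 0, "z": -0.019, "twist": 0, "fingers": 225}]}}

```text
time: 18.15
tcp_pos: [0.4905, -0.1616, 0.0786]
eef_rot: [-3.141, -0.0, 1.321]
ft_force: [-0.5, -0.3, -1.2]
opening: 0.0224
grip_force: 59.3
```

>>> {"op": "apply_moves", "data": {"commands": [{"x": 0, "y": 0, "z": -0.0005, "twist": 0, "fingers": 225}, {"x": 0, "y": 0, "z": -0.001, "twist": 0, "fingers": 225}, {"x": 0, "y": 0, "z": -0.001, "twist": 0, "fingers": 225}]}}

```text
time: 18.45
tcp_pos: [0.4905, -0.1616, 0.0777]
eef_rot: [3.142, -0.0, 1.321]
ft_force: [-0.1, -0.8, -0.7]
opening: 0.0222
grip_force: 59.3
```

>>> {"op": "apply_moves", "data": {"commands": [{"x": 0, "y": 0, "z": -0.0005, "twist": 0, "fingers": 225}, {"x": 0, "y": 0, "z": -0.001, "twist": 0, "fingers": 225}, {"x": 0, "y": 0, "z": -0.001, "twist": 0, "fingers": 225}]}}

```text
time: 18.75
tcp_pos: [0.4905, -0.1615, 0.0766]
eef_rot: [-3.141, -0.0, 1.321]
ft_force: [-0.2, -0.6, -1.2]
opening: 0.0229
grip_force: 59.3
```

>>> {"op": "apply_moves", "data": {"commands": [{"x": 0, "y": 0, "z": -0.0005, "twist": 0, "fingers": 225}, {"x": 0, "y": 0, "z": -0.001, "twist": 0, "fingers": 225}, {"x": 0, "y": 0, "z": -0.001, "twist": 0, "fingers": 225}]}}

```text
time: 19.05
tcp_pos: [0.4904, -0.1616, 0.0756]
eef_rot: [-3.141, -0.0, 1.321]
ft_force: [0.3, 0.1, 0.0]
opening: 0.0223
grip_force: 59.3
```

>>> {"op": "apply_moves", "data": {"commands": [{"x": 0, "y": 0, "z": -0.0005, "twist": 0, "fingers": 225}, {"x": 0, "y": 0, "z": -0.0008, "twist": 0, "fingers": 225}, {"x": 0, "y": 0, "z": -0.0008, "twist": 0, "fingers": 225}]}}

```text
time: 19.35
tcp_pos: [0.4906, -0.1617, 0.0752]
eef_rot: [3.141, 0.0, 1.321]
ft_force: [-2.3, -1.5, 4.1]
opening: 0.0224
grip_force: 59.8
```

It touched down at about 4 N. Releasing and rising.

>>> {"op": "apply_moves", "data": {"commands": [{"x": 0, "y": 0, "z": 0, "twist": 0, "fingers": 170}, {"x": 0, "y": 0, "z": 0, "twist": 0, "fingers": 130}, {"x": 0, "y": 0, "z": 0, "twist": 0, "fingers": 100}, {"x": 0, "y": 0, "z": 0, "twist": 0, "fingers": 90}, {"x": 0, "y": 0, "z": 0.01, "twist": 0, "fingers": 90}, {"x": 0, "y": 0, "z": 0.03, "twist": 0, "fingers": 90}, {"x": 0, "y": 0, "z": 0.06, "twist": 0, "fingers": 90}, {"x": 0, "y": 0, "z": 0.1, "twist": 0, "fingers": 90}, {"x": 0, "y": 0, "z": 0.14, "twist": 0, "fingers": 90}, {"x": 0, "y": 0, "z": 0.15, "twist": 0, "fingers": 90}, {"x": 0, "y": 0, "z": 0.15, "twist": 0, "fingers": 90}]}}

```text
time: 20.45
tcp_pos: [0.491, -0.1618, 0.2272]
eef_rot: [3.138, 0.0, 1.321]
ft_force: [0.2, 0.1, 0.1]
opening: 0.0551
grip_force: 0.0
```

```bash
python3 f.py; python3 - <<'E'
from h import *
a,_,_=snap('scene','s7'); w,_,_=snap('wrist','w7')
X,ok,p=cloud('w7'); p=p.astype(int)
r=ok&(p[...,0]>60)&(p[...,0]>2*p[...,1])&(np.hypot(X[...,0]-.491,X[...,1]+.161)<.06); q=X[r]
print(r.sum(),np.percentile(q,[2,50,98],axis=0).round(4)); t=q[abs(q[:,2]-np.median(q[:,2]))<.004]
print('top tilt',np.linalg.lstsq(np.c_[t[:,:2],np.ones(len(t))],t[:,2],rcond=None)[0])
cv2.imwrite('pics/v7.png',cv2.resize(np.hstack([w,a])[:,:,::-1],(800,300)))
E
```

```text
20.45 [ 0.491  -0.1618  0.2272] yaw 1.321 F [0.2 0.1 0.1] M [0.006 0.037 0.021] 0.0551 tau6 -0.0 q6 -0.118
2815 [[ 0.4638 -0.1815  0.0179]
 [ 0.4948 -0.1513  0.0229]
 [ 0.5172 -0.1322  0.0335]]
top tilt [-0.00106553 -0.00350024  0.02283605]
```

View pics/v7.png

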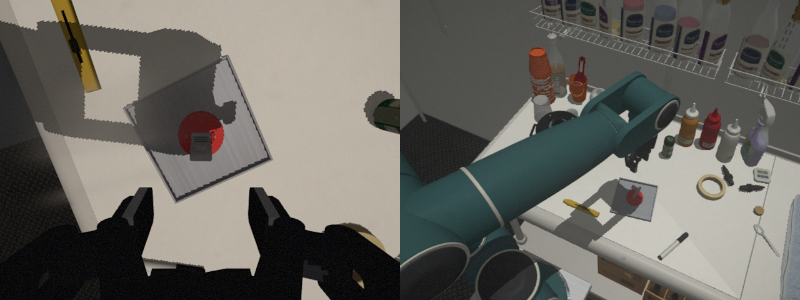

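The cap stands level at (200,133) in the middle of the tray, its top at z = 0.023, and the gripper is clear.

```bash
python3 -c "
from rig import ticket; print(ticket.hand_in())"
```

```text
the job is handed in; nothing more can be done
None
```

The job is handed in: the tab was folded up, the cap unscrewed by feel (about 1.1 rad to first touch of the end stop at about 0.4 N m, then backed off before lifting), and the cap now stands upright and level near the middle of the tray with the gripper clear; the judge's verdict was not shown.

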